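# Key-enable the cue lights with a sprung key switch

### The job

Enable the cue lights with the switch key: take the key out of its rest, stand it upright on its forked foot on the bare console and let go of it, then take it again by its flat bow. Lower it into the switch well so that the fork drops right down over the cross bar, twist it clockwise to the stop, hold it there about a second, then open the fingers so that it springs back by itself, and leave the key standing in the switch. Leave the loose things lying about where they are, and turn the bar only with the key.

Things in the scene. Friction and masses are not known exactly. Their poses are not given: they have to be found in the camera images.
- key: Steel switch key, 92 mm long, 130 g. x axis along the stem from foot to bow; origin on the axis 40 mm from the foot's end. Round stem 14 mm thick, x = -26 to 28 mm (grip near the origin). Starts lying in the rest, axis level, 40 mm above the console. Disc 40 mm wide at x = -32 to -26 mm. Lighter at the bow; stands by itself on its foot.
- key_foot (a point): Centre of the key's foot end, on its axis (axes as the key's). Two prongs 8 mm long reach from the disc to here, each 5 to 15 mm from the axis along z and 26 mm long along y: the fork's slot is 10 mm wide and runs along y, parallel to the bow's flat faces.
- key_bow (a point): Centre of the key's flat aluminium bow, on its axis, 80 mm from the foot's end (axes as the key's): 24 mm long (x), 36 mm wide (y), 10 mm thick (z).
- rest: Grey key rest fixed to the console, 112 x 70 mm, origin underneath the key's origin, x along the key towards the bow. Base plate 6 mm thick. Saddle for the foot x = -42 to -24 mm, 20 mm high. Block x = 29 to 60 mm, 66 mm wide, 45 mm high, with a pocket where the bow lies sunk flush, not grippable. Between them the stem is free at both sides and below. The key lifts straight up.
- switch: Black key switch housing fixed to the console, square, 84 x 84 mm, 60 mm high, origin under its centre. Round well 48 mm in diameter in its top, open upwards, 50 mm deep. Two light metal ribs on the rim lie on the housing's y axis, in line with the cross bar at rest.
- switch_seat (a point): Centre of the well's floor (white rotor disc), 10 mm above the console, axes as the housing's; the key's foot end comes here when fully down. A cross bar 6 mm thick, 30 mm long, 6.5 mm high stands on the rotor, along the housing's y axis at rest; a fork resting on the bar instead of straddling it stands 6.5 mm too high.
- drive (a joint): Turn of the sprung rotor with the cross bar, rad: 0 at rest, grows clockwise seen from above, hard stop at 1.1. Spring torque about 0.06 N m at rest, 0.19 N m at the stop, damped: let go, it turns back in about a second. The fork has about 0.15 rad of play on the bar.
- torch: Silver metal torch, 134 mm long, 34 mm thick, lying along its x axis, origin at its middle. Bystander.
- clip: White plastic headset clip, 50 x 22 x 34 mm, origin under its centre. Bystander.
- mug: White mug, 76 mm in diameter, 90 mm high, origin underneath. Bystander.
- tape: Black roll of tape lying flat, 90 mm in diameter, 24 mm high, origin underneath. Bystander.
- lens0: Blue acrylic lamp lens, 48 mm in diameter, 18 mm high, in the open bay at the back, right-hand one (towards -y), origin underneath. Bystander.
- lens1: The like lens in the left-hand half of the bay (towards +y). Bystander.
Mind the look-alikes: they are no part of the job. What is shaped like the key but orange is not meant.

How it is judged:
By the outcome, as a careful person would: the job done as asked, in the order asked, and still so for the second after the job is handed in, with the robot touching nothing.
It also fails if it takes over 67 s, if anything falls off the work surface, if the arm or the gripper's body presses on something with over 40 N, if the wrist force passes 120 N, or if a joint passes its speed limit or range.

### The arm

A 7-joint arm with a two-finger parallel gripper is mounted at the origin on the work surface. World frame = base frame: x ahead of the robot, y to its left, z up, the work surface at z = 0. Lengths are in m, angles in rad, forces in N, time in s.
With the tool pointing down it reaches from about 0.425 to 0.95 m from the base axis. Payload 4.7 kg.
Tool frame: the origin (TCP) lies between the finger pads; the fingertips stand 25 mm ahead of it and the grasp point (between the pads) lies 6 mm ahead of it; z points along the fingers, y is the line along which they close (so a half turn about z gives the same grasp; the last joint's range is limited). The gripper opens to 85 mm and grips with 20 to 120 N. Pads are 22 mm wide; open, the fingers measure 114 mm over their backs; the gripper's body (76 mm by 85 mm) begins 54 mm behind the grasp point. The pads swing forward as they close: fully open they stand 13 mm farther back than shut.
Start: joints at [-0.029, 0.469, -0.049, 1.532, 0.024, 1.141, -0.082], TCP at [0.675, 0, 0.256] pointing down, gripper open.
Joint ranges: [-2.59, 2.59], [-0.33, 1.99], [-1.39, 1.29], [0.1, 2.45], [-1.04, 4.18], [0.21, 1.99], [-2.66, 2.66]. Speed limits (rad/s): [2.57, 2.57, 3.14, 3.14, 3.14, 3.14, 3.14].

### API

Orientations are given as a 3x3 rotation matrix whose columns are the frame's x, y, z axes.
In Python, from rig import * gives the robot as it stands. Calls block until the motion is done:
- movep(position, orientation): joint-space move of the TCP to a pose.
- move_l(position, attitude=None, feed=0.15, until_force=None): straight line of the TCP; attitude=None keeps the orientation; feed is the mean speed in m/s. With until_force (N) it stops when the force on the tool has changed by that much, and returns True; else False.
- move_joints(angles): joint-space move.
- command_gripper(opening, newtons=None): finger opening in m; newtons is the grip in N (None keeps the last); returns when the fingers have stopped.
- sleep(seconds).
- inverse_kinematics(position, orientation): joint angles nearest the present ones, or None.
- sense(): the state.
- camera(name): name is "scene" or "side" or "wrist"; returns (picture, depth): 420x560x3 uint8, red, green, blue; 420x560 float32, m along the optical axis (not along the pixel's ray), 0 where there is no reading.
- camera_params(name): a dict with "K" (3x3 intrinsics, pixels), "position" and "rotation" of the camera in the world; the wrist camera has in their place "tool_from_camera" (4x4, takes a point from camera to tool coordinates, whose origin is the TCP and whose axes are the flange's). Camera axes: x right, y down, z forward; pixel columns grow to the right and rows downward; lengths in m; the calibration is good to about 2 mm. A picture is of the moment at which its call begins: read the wrist's pose just before it. camera_params takes no time and is no camera call.
A pose or a line that the arm cannot do raises Unreachable and nothing moves.
- finish_job(): hands the job in; it is judged then, once.
The state is a dict: "time_s": time; "joint_pos": joint angles; "qd": joint speeds; "joint_efforts": joint torques, N m; "position": TCP position; "tcp_rot": TCP orientation; "wrist_force": force on the tool from outside, world axes, zero at the start; "ft_torque": the same for the moment, N m; "finger_gap": finger opening in m; "gripper_force": force on a finger pad.
Only numpy, scipy, OpenCV 4.12 (cv2) and the standard library are available. Lean on these libraries where they do the work, as an engineer would, in place of code of your own. Each camera call takes 0.05 s, during which the arm holds its last target. There are 200 camera calls.

## Working session

There is one attempt and no reset: what is moved stays moved. The work goes in short steps, each a Python script; the robot and the scene stay as the last script left them, time stands still between calls to the robot, and variables do not carry over. Pictures are saved under pics/ and viewed, at most 10 in all, crops included, and the job is handed in when it is done.

```bash
ls; mkdir -p pics
cat > h.py <<'E'
from rig import *
import numpy as np, cv2
def cam_pose(n, s=None):
    p=camera_params(n)
    if n!="wrist": return np.array(p["K"]),np.array(p["rotation"]),np.array(p["position"])
    T=np.array(p["tool_from_camera"]);R=np.array(s["tcp_rot"])
    return np.array(p["K"]),R@T[:3,:3],R@T[:3,3]+np.array(s["position"])
def snap(n,tag):
    s=sense();im,d=camera(n);K,R,t=cam_pose(n,s)
    cv2.imwrite(f"pics/{tag}.png",im[:,:,::-1]);np.savez(f"pics/{tag}.npz",im=im,d=d,K=K,R=R,t=t)
    return im,d,K,R,t
def cloud(d,K,R,t):
    v,u=np.mgrid[:d.shape[0],:d.shape[1]]
    P=np.stack([(u-K[0,2])/K[0,0]*d,(v-K[1,2])/K[1,1]*d,d],-1)
    return P@R.T+t
E
python3 - <<'E'
from h import *
for n in("scene","side","wrist"):
    im,d,K,R,t=snap(n,n+"0");print(n,t.round(3),R[:,2].round(2))
a=cv2.imread("pics/scene0.png");b=cv2.imread("pics/side0.png")
print(sense())
E
```

```text
pics
scene [1.018 0.611 0.644] [-0.44 -0.66 -0.6 ]
side [0.491 0.785 0.983] [ 0.09 -0.64 -0.76]
wrist [0.675 0.082 0.371] [-0.   -0.32 -0.95]
{'time_s': 0.15, 'joint_pos': array([-0.02888745,  0.46923583, -0.04863648,  1.53340341,  0.02406017,
        1.14099335, -0.0822856 ]), 'qd': array([ 0.00036293, -0.00186958,  0.00143604, -0.00157911, -0.00053476,
       -0.0015222 , -0.00074769]), 'joint_efforts': array([ 3.33697863e-04, -5.10767841e+01, -4.67274967e-02, -2.37979531e+01,
        1.07760131e-02,  5.44104041e-03, -2.80327527e-05]), 'position': array([6.74597890e-01, 4.60045944e-05, 2.55523129e-01]), 'tcp_rot': array([[-4.75334166e-05,  9.99998937e-01, -1.45739714e-03],
       [ 9.99999999e-01,  4.75480971e-05,  1.00384926e-05],
       [ 1.01077784e-05, -1.45739666e-03, -9.99998938e-01]]), 'wrist_force': array([0.01838212, 0.51822064, 0.21075938]), 'ft_torque': array([-0.05353747, -0.02182934, -0.00906337]), 'gripper_force': 0.0, 'finger_gap': 0.0854910040201494}
```

View pics/scene0.png

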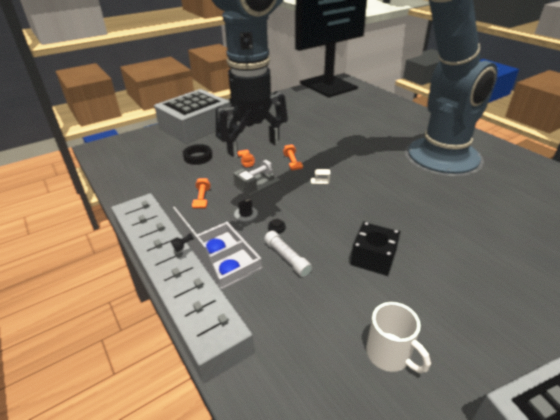

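View pics/side0.png

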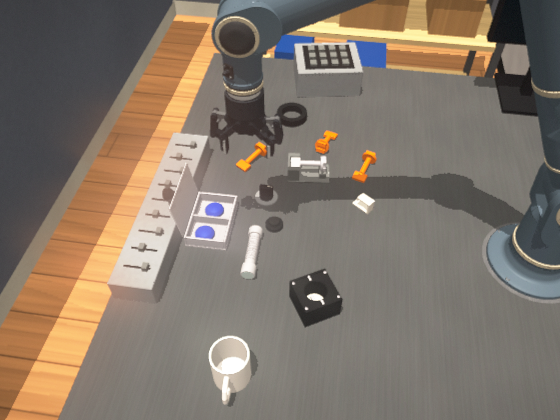

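The key is the steel one in the grey rest (side 308,166; scene 255,175). The three orange keys (side 252,157 / 326,141 / 365,166) are look-alikes. The black switch housing is at side (315,297). I'll confirm this in a crop and measure.

Run:
```python
from h import *
z=np.load("pics/side0.npz");P=cloud(z["d"],z["K"],z["R"],z["t"])
im=z["im"][:,:,::-1]
a=cv2.resize(im[140:190,278:338],None,fx=6.5,fy=6.5,interpolation=3);b=cv2.resize(im[262:332,280:350],(400,400),interpolation=3)
c=np.zeros((400,800,3),np.uint8);c[:325,:390]=a;c[:,400:]=b;cv2.imwrite("pics/c1.png",c)
for n,(u,v) in dict(rest=(308,166),bowL=(295,162),sw=(315,297),swrim=(303,283),torch=(252,252),clip=(364,203),disc=(275,225),knob=(266,192),mug=(230,360),or1=(252,157),or2=(326,141),or3=(365,166)).items(): print(n,P[v,u].round(3))
# switch top plane
m=(abs(P[...,2]-.06)<.006)&(np.indices(z["d"].shape)[0]>262)&(np.indices(z["d"].shape)[0]<332)
m[:,:280]=0;m[:,350:]=0
q=P[m][:,:2].astype(np.float32);print(len(q),cv2.minAreaRect(q))
```

```text
rest [ 0.559 -0.227  0.006]
bowL [ 0.592 -0.197  0.045]
sw [0.496 0.184 0.007]
swrim [0.525 0.186 0.059]
torch [0.653 0.098 0.027]
clip [ 0.404 -0.089  0.033]
disc [0.614 0.004 0.019]
knob [ 0.653 -0.094  0.027]
mug [ 0.652  0.353 -0.001]
or1 [ 0.713 -0.221  0.023]
or2 [ 0.519 -0.319  0.022]
or3 [ 0.406 -0.234  0.022]
1115 ((0.4975411295890808, 0.20021073520183563), (0.08592820912599564, 0.08688541501760483), 31.442663192749023)
```

View pics/c1.png

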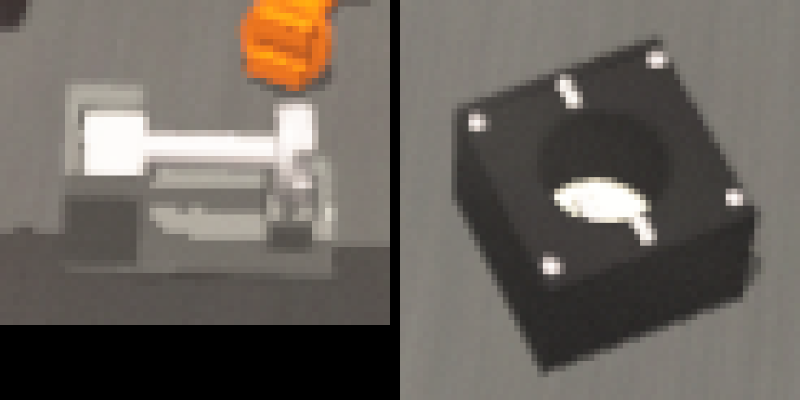

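The crop confirms it: the left half shows the steel key in the grey rest, with its bow in the block on the left. The right half shows the switch with ribs at crop (568,92) and (645,228). Next I'll take wrist close-ups of both.

Run:
```python
from h import *
R0=np.array([[0,1,0],[1,0,0],[0,0,-1.]])
movep([.5,.2,.24],R0);a=snap("wrist","wsw")[0]
movep([.555,-.215,.22],R0);b=snap("wrist","wrest")[0]
print(sense()["time_s"])
c=np.hstack([a[60:420,80:480],b[60:420,80:480]])[:,:,::-1];cv2.imwrite("pics/c2.png",c)
```

```text
2.8333
```

View pics/c2.png

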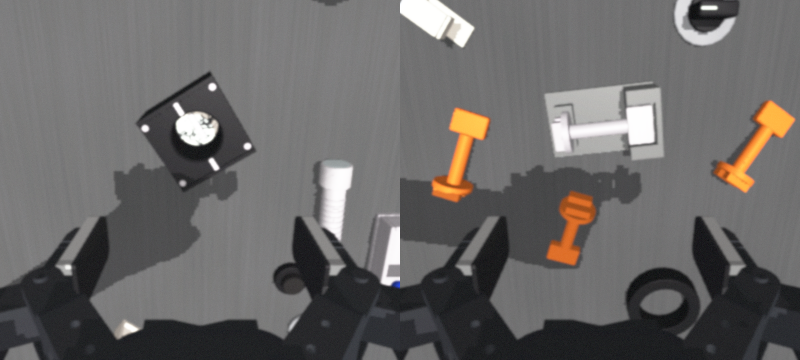

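Left half, switch: ribs at full-image pixels (259,169) and (293,224), well at about (275,195). Right half, rest: disc at (241,190) and bow at (320,185).

Run:
```python
from h import *
z=np.load("pics/wsw.npz");P=cloud(z["d"],z["K"],z["R"],z["t"]);im=z["im"].astype(int);hsv=cv2.cvtColor(z["im"],cv2.COLOR_RGB2HSV)
g=im.min(-1)
box=np.zeros(g.shape,bool);box[120:260,205:345]=1
top=box&(abs(P[...,2]-.06)<.005)
q=P[top][:,:2].astype(np.float32);print("sw",len(q),cv2.minAreaRect(q),np.median(P[top][:,2]))
n,l,st,c=cv2.connectedComponentsWithStats((box&(g>150)).astype(np.uint8))
for i in range(1,n):
    if st[i,4]>5: print(st[i],c[i].round(1),P[l==i].mean(0).round(4))
m=box&(P[...,2]<.02)&(np.linalg.norm(P[...,:2]-[.5,.2],axis=-1)<.026);print("floor",np.percentile(P[m][:,2],[5,50,95]))
z=np.load("pics/wrest.npz");P=cloud(z["d"],z["K"],z["R"],z["t"]);hsv=cv2.cvtColor(z["im"],cv2.COLOR_RGB2HSV)
box=np.zeros(g.shape,bool);box[130:225,215:350]=1
box&=hsv[...,1]<60
for a,b in((.035,.06),(.0425,.05),(.003,.009)):
    m=box&(P[...,2]>a)&(P[...,2]<b);q=P[m][:,:2].astype(np.float32);print(a,b,len(q),cv2.minAreaRect(q))
st=box&(P[...,2]>.038)&(P[...,2]<.053)&(P[...,0]>.54)&(P[...,0]<.572)
q=P[st];print("stem",len(q),q.mean(0),np.percentile(q[:,2],98)); c=q.mean(0);w,V=np.linalg.eigh(np.cov((q-c)[:,:2].T));print(np.polyfit(q[:,0],q[:,1],1))
crop=cv2.resize(z["im"][130:225,215:350,::-1],None,fx=5.5,fy=5.5,interpolation=3);cv2.imwrite("pics/c3.png",crop)
```

```text
sw 5697 ((0.49834907054901123, 0.1985263079404831), (0.08429411798715591, 0.08477456122636795), 31.367961883544922) 0.05873466072756872
[288 143   9   8  56] [291.9 146.6] [0.5125 0.2462 0.0595]
[ 253  162   45   44 1120] [274.3 186.6] [0.4956 0.198  0.0157]
[221 185   8   7  45] [224.7 188.1] [0.4492 0.2077 0.0597]
[324 203   7   7  42] [326.9 205.8] [0.5467 0.1898 0.0596]
[289 218  10  13  75] [293.5 223.9] [0.5146 0.1715 0.0601]
[260 241   5   5  19] [262.2 242.8] [0.4834 0.1514 0.06  ]
floor [0.00745723 0.00896742 0.01609759]
0.035 0.06 3781 ((0.5633160471916199, -0.20406204462051392), (0.10033362358808517, 0.06663056463003159), 6.419529438018799)
0.0425 0.05 2728 ((0.5636972784996033, -0.20428575575351715), (0.09954896569252014, 0.06631474196910858), 6.922238349914551)
0.003 0.009 3315 ((0.5574122071266174, -0.2046712040901184), (0.11186067759990692, 0.07026222348213196), 6.4019999504089355)
stem 500 [ 0.5560348  -0.20348593  0.04400514] 0.04654841262868256
[ 0.10831985 -0.26371554]
```

View pics/c3.png

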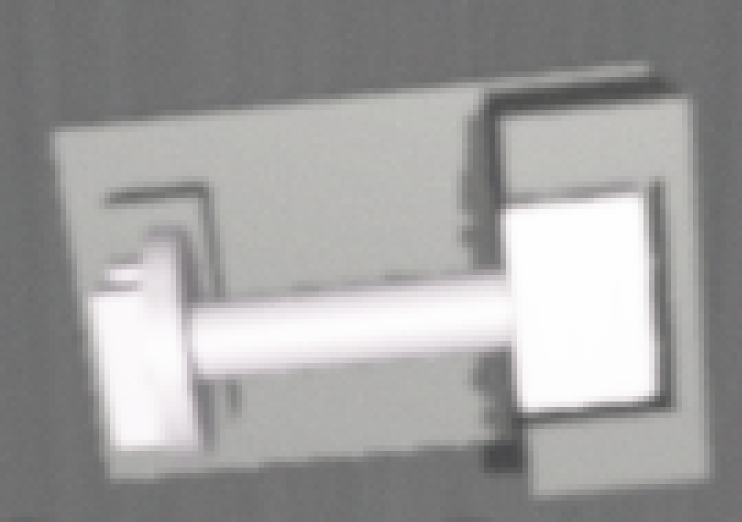

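```bash
cat >> h.py <<'E'
TH=np.deg2rad(6.42); T=np.deg2rad(25)
def keypose(kx,tilt):
    "tool attitude with the stem (unit kx) across the fingers; second arg: 'down-ish' unit dn perpendicular to kx"
    dn,t=tilt; z=np.cos(t)*dn-np.sin(t)*kx; x=np.cos(t)*kx+np.sin(t)*dn
    return np.stack([x,np.cross(z,x),z],1)
def stand(h,t=T):  # key upright, tool points along horizontal heading h
    return keypose(np.array([0,0,1.]),(np.array([np.cos(h),np.sin(h),0]),t))
def down(a):       # tool down, closing line y at world angle a
    y=np.array([np.cos(a),np.sin(a),0]);z=np.array([0,0,-1.]);return np.stack([np.cross(y,z),y,z],1)
def tcp(g,R): return np.asarray(g)-R@[0,0,.006]
E
python3 - <<'E'
from h import *
z=np.load("pics/wrest.npz");P=cloud(z["d"],z["K"],z["R"],z["t"])
bow=P[182:188,317:324].reshape(-1,3).mean(0);kx=np.array([np.cos(TH),np.sin(TH),0])
print("bow",bow,"origin",bow-.04*kx)
m=(P[...,2]>.0425)&(P[...,2]<.05);m[:130]=0;m[225:]=0;m[:,:215]=0;m[:,350:]=0
q=P[m];s=(q-bow)@kx+.04;h,e=np.histogram(s,np.arange(-.05,.07,.005));print(h,(e*1000).round())
ky=np.array([-kx[1],kx[0],0]);b=(s>.055)&(s<.0605);print("block y", np.percentile((q[b]-bow)@ky,[1,99]), "s max",np.percentile(s,99.5))
o=bow-.04*kx;o[2]=.04
R=keypose(kx,(np.array([0,0,-1.]),T));g=o+.006*kx
f=lambda p,R:None if (j:=inverse_kinematics(p,R)) is None else j.round(2)
print("pick",f(tcp(g,R),R),f(tcp(g+[0,0,.12],R),R))
for x,y in((.56,.05),(.6,-.06),(.6,.05),(.65,0)):
  for h in(-.6,-.3,0,.3,.6):
    Rs=stand(h);print(x,y,h,f(tcp([x,y,.046],Rs),Rs))
for a in(31.4,-148.6):
    a=np.deg2rad(a)
    for d in(0,-1.3):print("sw",a,d,f([.498,.1985,.096],down(a+d)))
E
```

```text
bow [ 0.59271627 -0.19977563  0.0436916 ] origin [ 0.55296712 -0.20424826  0.0436916 ]
[  0   0   9  14  71  62  64  63  63  64  65  61  63  66  64 112 331 329
 334 329 200 338  26] [-50. -45. -40. -35. -30. -25. -20. -15. -10.  -5.  -0.   5.  10.  15.
  20.  25.  30.  35.  40.  45.  50.  55.  60.  65.]
block y [-0.03239736  0.03146606] s max 0.06013138078813907
pick [-0.04  0.8   0.39  1.64 -0.11  1.16 -1.1 ] [-0.06  0.65  0.41  1.58 -0.06  1.35 -1.1 ]
0.56 0.05 -0.6 [-0.58  0.77 -0.05  2.35  1.91  1.16  1.6 ]
0.56 0.05 -0.3 None
0.56 0.05 0 None
0.56 0.05 0.3 None
0.56 0.05 0.6 [ 0.99  1.12 -1.01  2.39  3.43  0.64  2.53]
0.6 -0.06 -0.6 [-0.13  0.78 -0.24  2.35  2.2   1.25  1.7 ]
0.6 -0.06 -0.3 [ 0.36  0.88 -0.62  2.42  2.63  1.38  1.99]
0.6 -0.06 0 None
0.6 -0.06 0.3 [ 1.08  1.11 -1.    2.35  3.28  0.75  2.55]
0.6 -0.06 0.6 [ 1.19  1.13 -1.02  2.22  3.82  0.34  2.24]
0.6 0.05 -0.6 [-0.69  0.79  0.14  2.28  1.93  1.01  1.61]
0.6 0.05 -0.3 [-0.09  0.82 -0.43  2.38  2.37  1.35  1.8 ]
0.6 0.05 0 None
0.6 0.05 0.3 [ 0.79  1.11 -1.    2.4   3.09  1.03  2.55]
0.6 0.05 0.6 [ 0.95  1.11 -1.01  2.31  3.43  0.58  2.5 ]
0.65 0 -0.6 [-0.38  0.79 -0.05  2.21  2.06  1.09  1.73]
0.65 0 -0.3 [ 0.07  0.82 -0.43  2.31  2.5   1.26  1.88]
0.65 0 0 [ 0.7   1.11 -1.    2.33  2.86  1.23  2.49]
0.65 0 0.3 [ 0.89  1.11 -1.    2.28  3.15  0.83  2.55]
0.65 0 0.6 [ 1.01  1.12 -1.01  2.17  3.58  0.42  2.38]
sw 0.5480333851262195 0 [-0.3   0.45 -0.19  2.    0.13  0.7  -0.03]
sw 0.5480333851262195 -1.3 [-0.49  0.44  0.04  2.01 -0.03  0.69 -1.18]
sw -2.5935592684635735 0 [ 0.37  0.79 -1.18  1.96  0.87  1.02  2.46]
sw -2.5935592684635735 -1.3 [-0.07  0.5  -0.5   1.99  0.34  0.74  1.62]
```

Run:
```python
from h import *
kx=np.array([np.cos(TH),np.sin(TH),0]);o=np.array([.553,-.2042,.04])
R=keypose(kx,(np.array([0,0,-1.]),T));movep(tcp(o+.006*kx+[0,0,.13],R),R)
j0=sense()["joint_pos"];print(j0.round(2));res=[]
for t in(25,33):
 for x,y in((.5,.05),(.55,.05),(.52,-.02),(.55,-.06),(.65,-.0),(.68,.2),(.72,.22),(.78,.2),(.6,.3)):
  for h in np.arange(-3,3.2,.3):
    Rs=stand(h,np.deg2rad(t));j=inverse_kinematics(tcp([x,y,.048],Rs),Rs);k=inverse_kinematics(tcp([x,y,.15],Rs),Rs)
    if j is not None and k is not None: res.append((abs(j-j0).max(),t,x,y,round(h,2),j.round(2),abs(j-k).max().round(2)))
res.sort(key=lambda r:r[0])
for r in res[:22]:print(*r)
```

```text
[-0.06  0.64  0.41  1.57 -0.06  1.37 -1.1 ]
1.4010987583208316 33 0.72 0.22 -0.6 [-1.39  1.31  1.2   1.86 -0.58  0.24 -2.5 ] 0.3
1.40923080992175 25 0.78 0.2 -0.6 [-1.34  1.47  1.28  1.77 -0.65  0.22 -2.51] 4.81
1.42446495069961 33 0.78 0.2 -0.6 [-1.27  1.3   1.17  1.76 -0.5   0.24 -2.53] 0.29
1.539202281672026 33 0.55 -0.06 -1.2 [-1.26  1.33  1.25  2.2  -0.63  0.32 -2.64] 4.68
1.6023011994954985 25 0.6 0.3 1.5 [ 0.64  1.31 -1.19  1.88 -0.07  0.31  0.06] 0.93
1.6044354016009486 25 0.5 0.05 1.2 [ 1.24  1.28 -1.19  2.19 -0.08  0.28  0.19] 0.64
1.6046034999458074 33 0.52 -0.02 1.2 [ 1.28  1.19 -1.19  2.09  0.12  0.44 -0.03] 0.48
1.604881768134176 25 0.52 -0.02 1.2 [ 1.32  1.29 -1.19  2.08 -0.01  0.46  0.16] 1.0
1.605665049764751 33 0.55 0.05 1.2 [ 1.13  1.19 -1.19  2.1   0.16  0.3  -0.15] 1.18
1.606104178301416 33 0.5 0.05 1.2 [ 1.19  1.17 -1.19  2.2   0.14  0.26 -0.12] 0.72
1.6178146389370978 33 0.6 0.3 -0.6 [-1.67  1.37  1.27  1.96 -0.61  0.39 -2.62] 4.86
1.632452086940005 33 0.78 0.2 1.2 [ 0.43  1.02 -0.7   1.63 -0.91  0.46  0.53] 0.19
1.6346792726933623 33 0.78 0.2 1.8 [ 0.21  1.1  -0.43  1.21 -0.64  1.19  0.53] 0.13
1.6392110460240856 33 0.78 0.2 1.5 [ 0.28  1.02 -0.48  1.44 -0.81  0.87  0.54] 0.16
1.6721261208845306 33 0.78 0.2 2.1 [ 0.14  1.2  -0.43  0.96 -0.49  1.5   0.57] 0.12
1.6763496365267656 33 0.72 0.22 1.2 [ 0.51  1.03 -0.85  1.78 -0.9   0.31  0.57] 0.21
1.682736697850072 25 0.78 0.2 2.1 [ 0.16  1.26 -0.45  0.91 -0.56  1.58  0.58] 0.12
1.6883821189399963 25 0.78 0.2 1.8 [ 0.25  1.16 -0.47  1.18 -0.71  1.25  0.58] 0.14
1.7018924303886127 33 0.68 0.2 1.2 [ 0.61  1.04 -0.92  1.87 -0.87  0.26  0.6 ] 0.23
1.7046584951624268 33 0.72 0.22 1.8 [ 0.23  1.03 -0.45  1.4  -0.68  1.08  0.6 ] 0.15
1.7178220524081849 25 0.78 0.2 2.4 [ 0.05  1.39 -0.46  0.59 -0.43  1.92  0.61] 0.1
1.72539952089154 33 0.72 0.22 2.1 [ 0.16  1.11 -0.44  1.19 -0.51  1.37  0.62] 0.13
```

Run:
```python
from h import *
z=np.load("pics/side0.npz");P=cloud(z["d"],z["K"],z["R"],z["t"]).reshape(-1,3)
P=P[(z["d"].ravel()>0)]
print("      "+" ".join(f"{y:4d}" for y in range(-10,42,3)))
for x in range(54,92,3):
    r=[]
    for y in range(-10,42,3):
        m=(abs(P[:,0]*100-x)<1.5)&(abs(P[:,1]*100-y)<1.5)&(P[:,2]<.35);r.append(f"{P[m,2].max()*1000:4.0f}" if m.any() else "   -")
    print(x,"  "," ".join(r))
for x,y in((.7,.21),(.72,.23),(.74,.22),(.69,.23)):
  for h in(1.3,1.5,1.7):
    Rs=stand(h,np.deg2rad(33));q=[inverse_kinematics(tcp([x,y,zz],Rs),Rs) for zz in(.046,.1,.16)];print(x,y,h,*[None if j is None else j.round(2) for j in q])
```

```text
-10   -7   -4   -1    2    5    8   11   14   17   20   23   26   29   32   35   38   41
54       3    4    5    4    4    3    5    4    4   66   67   63    3    4    4    4    4    4
57       5    4    5    3    3    5    6    3    4   55   60    3    5    5    5    6    4    5
60       4    4   13  349  350    4    5    3    3    5    5    5    4    5    5   91   94   92
63      46    9   12  350  350   24   23   25   32   31    5    5    4    4    3   93   10   94
66      47   17    5  303  349   36   34   34   37   36    4    5    4    4    -   93   91   92
69       9    6    4    5  345    4    4    6    3    3    4    3    5    5    4    3   94   92
72       5   33   35  348  349   36   36    3    5    6    5    4    4    5    5    4    4    4
75       3   36   26  349  349   21   36    5    6    4    4    5    4    5    4    6    4    5
78       3   37   27   25   34   26   37    3    4    3    4    4    4    4    4    6    5    4
81       3   45   51   56   60   55   58    5    5    4    4    4    3    4    5    4    4    4
84      64  134  133  137  133  134  137   62   64 
[... 1285 characters left out ...]
.5   1.55 -0.87  0.8   0.6 ] [ 0.24  0.89 -0.42  1.56 -0.93  0.88  0.58] [ 0.18  0.79 -0.33  1.55 -0.98  0.97  0.53]
0.74 0.22 1.7 [ 0.24  1.03 -0.46  1.41 -0.73  1.01  0.58] [ 0.21  0.94 -0.41  1.42 -0.77  1.07  0.55] [ 0.18  0.86 -0.36  1.41 -0.81  1.14  0.51]
0.69 0.23 1.3 [ 0.5   1.01 -0.82  1.8  -0.87  0.39  0.59] [ 0.49  0.91 -0.81  1.8  -0.87  0.45  0.51] [ 0.47  0.79 -0.77  1.79 -0.89  0.54  0.44]
0.69 0.23 1.5 [ 0.36  0.97 -0.61  1.68 -0.85  0.69  0.63] [ 0.3   0.85 -0.52  1.69 -0.93  0.79  0.62] [ 0.19  0.73 -0.35  1.68 -1.03  0.92  0.6 ]
0.69 0.23 1.7 [ 0.25  0.97 -0.47  1.56 -0.79  0.94  0.65] [ 0.22  0.88 -0.41  1.56 -0.83  1.01  0.62] [ 0.18  0.79 -0.35  1.56 -0.87  1.09  0.58]
```

```bash
sed -i 's/T=np.deg2rad(25)/T=np.deg2rad(33)/' h.py
python3 - <<'E'
from h import *
kx=np.array([np.cos(TH),np.sin(TH),0]);o=np.array([.553,-.2042,.04])
R=keypose(kx,(np.array([0,0,-1.]),T));g=o+.005*kx
movep(tcp(g+[0,0,.08],R),R);command_gripper(.05,60)
print("touch",move_l(tcp(g,R),R,feed=.08,until_force=12),sense()["position"]-tcp(g,R))
command_gripper(0,60);s=sense();print(s["finger_gap"],s["gripper_force"],s["wrist_force"].round(1))
move_l(tcp(g+[0,0,.04],R),R,feed=.08);move_l(tcp(g+[0,0,.16],R),R,feed=.2)
Rs=stand(1.5);movep(tcp([.72,.23,.13],Rs),Rs)
s=sense();print(s["finger_gap"],s["wrist_force"].round(1),s["ft_torque"].round(2),s["time_s"])
snap("side","held");im=cv2.imread("pics/held.png");cv2.imwrite("pics/c4.png",cv2.resize(im[180:380,130:350],None,fx=2.5,fy=2.5))
E
```

```text
touch False [ 0.00035123 -0.00021719  0.00054145]
0.011789333831644232 58.43021750450134 [-0.5 -0.5  2.8]
0.012304916533066843 [-0.1 -0.1 -1.5] [-1.14  0.1  -0.01] 9.5667
```

View pics/c4.png

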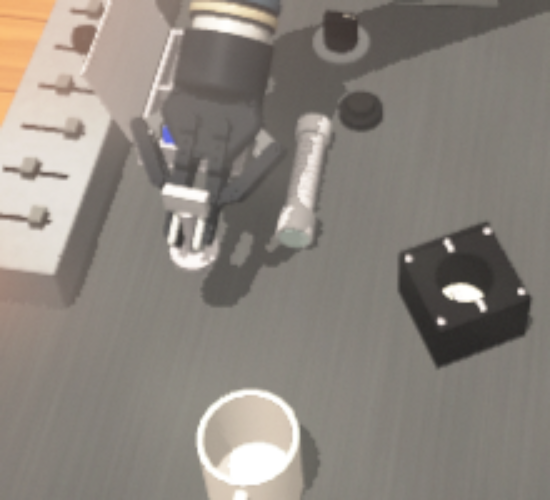

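The crop shows the key held upright: bow at (186,198), disc at (192,255), with bare console below it. Next I'll set it down and release.

Run:
```python
from h import *
Rs=stand(1.5)
move_l(tcp([.72,.23,.055],Rs),feed=.1);f=move_l(tcp([.72,.23,.038],Rs),feed=.02,until_force=5)
s=sense();print(f,s["position"]-tcp([.72,.23,.045],Rs),s["wrist_force"].round(1))
command_gripper(.02);sleep(.2);command_gripper(.085)
p=s["position"]-Rs[:,2]*.12;move_l(p,feed=.15);move_l(p+[0,0,.12],feed=.3)
R=down(1.5);c=[inverse_kinematics([.72,.23,.2],down(a)) for a in(1.5,1.5-np.pi)];print(c)
j=min(c,key=lambda j:9 if j is None else abs(j[6]));move_joints(j)
im,d,K,Rc,t=snap("wrist","st");P=cloud(d,K,Rc,t)
m=(abs(P[...,2]-.092)<.008)&(np.linalg.norm(P[...,:2]-[.72,.23],axis=-1)<.045);q=P[m]
print(len(q),cv2.minAreaRect(q[:,:2].astype(np.float32)),np.median(q[:,2]),sense()["time_s"])
snap("side","st_s")
cv2.imwrite("pics/c5.png",im[:,:,::-1])
```

```text
True [2.06982275e-04 5.56839411e-05 5.59668476e-04] [ 0.4 -0.2  3.7]
[array([-0.13637542,  0.67668881, -0.38471224,  1.35117955,  0.25889711,
        1.16293201,  0.95318877]), array([-0.61742318,  0.67215775,  0.42327307,  1.38819927, -0.28512982,
        1.14153388, -1.79871099])]
607 ((0.7198246121406555, 0.23083315789699554), (0.009110867977142334, 0.035836104303598404), 85.77949523925781) 0.0902856260218316 14.7417
```

View pics/c5.png

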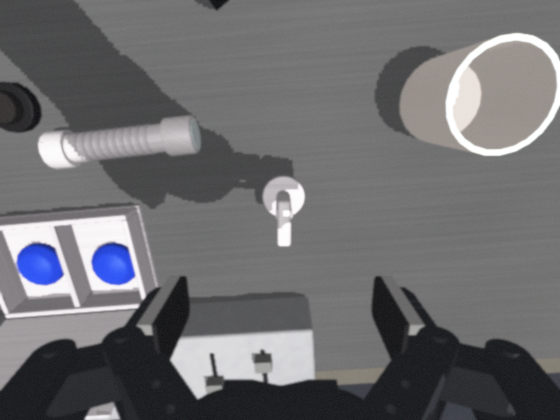

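The key stands upright on bare console (bow at px 284,232). Next I'll take one more wrist view of the switch to average out the calibration error, then grasp the bow.

Run:
```python
from h import *
C=[]
for a in(.548,.548-np.pi/2,.548+np.pi/2):
    if inverse_kinematics([.498,.199,.25],down(a)) is None: print("no",a);continue
    movep([.498,.199,.25],down(a));im,d,K,R,t=snap("wrist",f"sw{a:.1f}");P=cloud(d,K,R,t)
    m=(abs(P[...,2]-.06)<.004)&(np.linalg.norm(P[...,:2]-[.498,.199],axis=-1)<.065);q=P[m][:,:2].astype(np.float32)
    r=cv2.minAreaRect(q);
    b=(im.min(-1)>150)&m;n,l,st,c=cv2.connectedComponentsWithStats(b.astype(np.uint8))
    print(round(a,2),r,[P[l==i].mean(0)[:2].round(4).tolist() for i in range(1,n) if st[i,4]>15])
print(sense()["time_s"])
```

```text
0.55 ((0.498299777507782, 0.19885718822479248), (0.08412312716245651, 0.08432130515575409), 31.228771209716797) [[0.4816, 0.2258], [0.4494, 0.2076], [0.5127, 0.246], [0.5148, 0.1719], [0.4835, 0.1514], [0.547, 0.1897]]
-1.02 ((0.49817657470703125, 0.198490172624588), (0.08472409844398499, 0.08424848318099976), 31.2330379486084) [[0.5126, 0.2464], [0.5469, 0.1899], [0.4817, 0.2262], [0.5146, 0.1717], [0.4496, 0.2082]]
2.12 ((0.49839136004447937, 0.19870427250862122), (0.08394770324230194, 0.08416204899549484), 31.24226188659668) [[0.5125, 0.2465], [0.5467, 0.1899], [0.4815, 0.2262], [0.5146, 0.1719], [0.4496, 0.2084], [0.4835, 0.1515]]
17.45
```

Run:
```python
from h import *
R=down(1.5);A=.5465;zg=.088;S=np.array([.4982,.1989])
movep([.7198,.2302,.18],R);print("touch",move_l([.7198,.2302,zg],R,feed=.08,until_force=8))
command_gripper(0,80);s=sense();zg=s["position"][2];print("grip",s["finger_gap"],zg,s["wrist_force"].round(1))
move_l([.7198,.2302,zg+.03],feed=.06);move_l([.7198,.2302,zg+.11],feed=.2)
movep([*S,zg+.11],down(A));move_l([*S,zg+.068],feed=.1);sleep(.3)
s=sense();print("over",s["position"].round(4),s["finger_gap"],s["wrist_force"].round(1),s["time_s"])
f=move_l([*S,zg+.0195],feed=.05,until_force=6);s=sense();print(f,"foot h",s["position"][2]-zg,s["wrist_force"].round(1))
if not f:
    f=move_l([*S,zg+.008],feed=.015,until_force=6);s=sense();print(f,"foot h",s["position"][2]-zg,s["wrist_force"].round(1),s["ft_torque"].round(2))
print(s["time_s"]);im=snap("wrist","ins")[0]
cv2.imwrite("pics/c6.png",im[:,:,::-1])
```

```text
touch False
grip 0.008646167599025097 0.08826703505915913 [-0.6 -0.2  0.8]
over [0.4985 0.1991 0.1569] 0.008932807888955646 [ 0.2  0.7 -1.6] 24.4833
False foot h 0.019795111905439033 [ 0.   0.2 -2.5]
True foot h 0.009873686286807654 [-0.7 -0.2  4.2] [-0.05  0.06 -0.07]
26.225
```

View pics/c6.png

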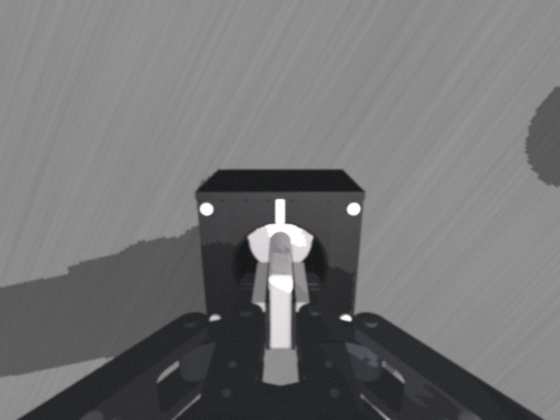

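Foot height is 9.9 mm, so the fork is fully down over the bar (stem at px 280,240, in line with the rib at 280,210). Next: twist to the stop, monitoring the torque.

Run:
```python
from h import *
A=.5465;p=sense()["position"];p=np.array([.4982,.1989,p[2]+.0003]);log=[]
for d in np.r_[np.arange(.1,1.05,.1),np.arange(1.05,1.36,.04)]:
    movep(p,down(A-d));s=sense();y=s["tcp_rot"][:,1];log.append((round(float(d),2),round(float(A-np.arctan2(y[1],y[0])),3),*s["ft_torque"].round(2),*s["wrist_force"].round(1)))
    if d>1.06 and abs(s["ft_torque"][2])>.9: break
sleep(1.2)
for l in log:print(*l)
s=sense();print("hold",s["ft_torque"].round(2),s["wrist_force"].round(1),s["finger_gap"],s["time_s"])
```

```text
0.1 0.098 -0.06 -0.01 -0.0 0.1 -0.4 -1.0
0.2 0.196 -0.08 -0.1 0.02 0.8 0.3 -2.1
0.3 0.295 -0.0 -0.16 0.11 0.9 -0.1 -2.4
0.4 0.395 -0.06 -0.18 0.05 0.9 0.6 -3.2
0.5 0.495 -0.05 -0.15 0.08 1.3 -0.0 -2.8
0.6 0.595 -0.01 -0.15 0.11 0.4 -0.2 -3.6
0.7 0.695 -0.1 -0.22 0.1 0.2 -0.9 -3.1
0.8 0.795 -0.1 -0.2 0.08 0.8 -0.2 -5.3
0.9 0.895 -0.13 -0.19 0.11 1.0 -0.7 -4.9
1.0 0.995 -0.15 -0.22 0.16 -0.1 0.2 -4.7
1.05 1.047 -0.11 -0.18 0.12 1.5 -0.8 -5.8
1.09 1.088 -0.19 -0.19 0.2 1.0 -0.3 -6.2
1.13 1.128 -0.18 -0.17 0.19 1.4 -1.2 -6.5
1.17 1.169 -0.23 -0.17 0.18 -0.8 -1.7 -6.2
1.21 1.209 -0.19 -0.09 0.2 1.9 -0.8 -7.3
1.25 1.248 -0.27 -0.13 0.2 0.8 -1.7 -6.1
1.29 1.289 -0.24 -0.14 0.16 -0.8 -1.4 -7.5
1.33 1.328 -0.29 -0.12 0.41 0.8 -1.2 -8.1
hold [-0.29 -0.11  0.39] [ 0.1 -1.9 -8.7] 0.008599628601176598 31.975
```

Run:
```python
from h import *
A=.5465;p=sense()["position"];p=np.array([.4982,.1989,p[2]])
movep(p,down(A-1.37));s=sense();print(s["ft_torque"].round(2),s["wrist_force"].round(1),s["position"].round(4));sleep(1.1)
s=sense();print("hold",s["ft_torque"].round(2),s["finger_gap"])
command_gripper(.085);sleep(2);print(sense()["wrist_force"].round(1),sense()["finger_gap"])
move_l(p+[0,0,.16],feed=.12)
movep([.498,.199,.3],down(A));im,d,K,R,t=snap("wrist","fin");P=cloud(d,K,R,t)
m=(P[...,2]>.085)&(P[...,2]<.115)&(np.linalg.norm(P[...,:2]-[.498,.199],axis=-1)<.04);q=P[m]
print(len(q),cv2.minAreaRect(q[:,:2].astype(np.float32)),np.median(q[:,2]),sense()["time_s"])
b=snap("side","fin_s")[0]
c=np.hstack([cv2.resize(im[100:300,180:380],(400,400)),cv2.resize(b[230:350,255:375],(400,400))]);cv2.imwrite("pics/c7.png",c[:,:,::-1])
```

```text
[-0.38 -0.11  0.6 ] [ 0.3 -1.9 -8.6] [0.4981 0.1989 0.0984]
hold [-0.43 -0.04  0.72] 0.008924946450944854
[-0.2 -0.   0.3] 0.08515018859828363
361 ((0.49833500385284424, 0.1988242268562317), (0.00991638284176588, 0.036093570291996), 22.388835906982422) 0.10033189511957968 38.7833
```

View pics/c7.png

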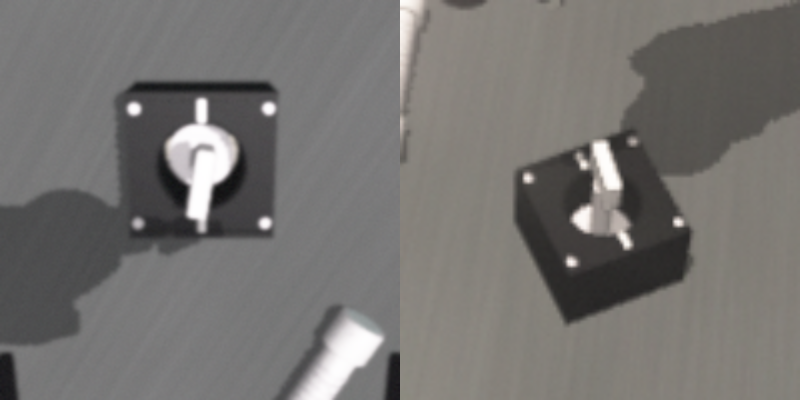

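The key stands seated (bow top at about 0.100 m) and has sprung back to within the fork's 0.15 rad of play. I'm handing the job in.

```bash
python3 -c "
from rig import *
print(finish_job())"
```

```text
the job is handed in; nothing more can be done
None
```

The job is handed in: the key was stood on the console and let go, retaken by its bow, seated over the bar, and turned clockwise to the stop. I held it there for over a second and opened the fingers; it sprang back to rest by itself and now stands in the switch, with about 39 s used of the 67 s allowed.

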